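# Clamp the salt shaker for refilling

## Robot

A 6-joint arm with a two-finger parallel gripper is mounted at the origin on a cart in front of the work surface, level with it; the furniture and walls round the work are solid. World frame = base frame: x ahead of the robot, y to its left, z up, the work surface at z = 0. Lengths are in m, angles in rad, forces in N, time in s.
With the tool pointing down it reaches from about 0.35 to 0.775 m from the base axis. Payload 7.3 kg.
Tool frame: the origin (TCP) lies between the finger pads; the fingertips stand 25 mm ahead of it and the grasp point (between the pads) lies 6 mm ahead of it; y points along the fingers, z is the direction in which the jaws open and shut, and the axes are right-handed (so a half turn about y gives the same grasp; the last joint's range is limited). The gripper opens to 92 mm and grips with 3 to 60 N. Pads are 19 mm wide; open, the fingers measure 130 mm over their backs; the gripper's body (75 mm by 190 mm) begins 47 mm behind the grasp point.
Start: joints at [-1.368, 0.342, 1.524, -0, 1.275, -0.146], TCP at [0.179, -0.493, 0.252] pointing down, gripper open.
Joint ranges: [-2.53, 2.53], [-0.77, 2.02], [0.04, 2.7], [-1, 4.14], [0.28, 2.66], [-3.11, 3.11]. Speed limits (rad/s): [2.57, 2.57, 3.14, 3.14, 3.14, 3.14].

## Interface

Orientations are given as [roll, pitch, yaw] about the fixed x, y, z axes, in that order (R = Rz(yaw) Ry(pitch) Rx(roll)).
In Python, from cell import sensors, read_camera, hand_in gives the robot as it stands. The module is installed in compiled form; this text tells all that it offers.
- The arm moves only by the tool send_rows, never from a script. Its argument "motion" is a list that holds one entry, the list of rows, each a list of 4 numbers: the shift along the tool's x, y, z in m, then the turn about the tool's y in degrees. In form: [[[tx, ty, tz, twist], ...]]. A call has 1 to 8 rows; each row is the pose to reach, as a shift and turn from the pose measured when the call began, along the tool's axes at that moment; what a row does not reach only later rows make up. A row lasts 1/10 s, in which the tool goes at most 50 mm and 8.59 degrees, less where a joint would pass 70% of its speed; a pose out of reach is approached as far as the arm can. A call with a gripper value outside its range is refused whole. "gripper" is the opening, from 0 (shut) to 1 (fully open), set as the call begins (left out, the last holds). The fingers move at their own pace and stop on an object; "grip_force" is the grip in N (left out, the last holds). Time passes only in rows, so rows that repeat a pose let the fingers close. It gives the time, the measured TCP pose, the force and the opening at its end, in the units of the state.
- sensors.observe(): the state, without advancing time (a new reading comes with each control period).
- read_camera(name): name is "scene" or "top" or "wrist"; returns a dict with "frame" (480x640x3 uint8, red, green, blue), "fx", "fy", "cx", "cy" (pixels), "extrinsics" (4x4, takes a point from world to camera coordinates). Camera axes: x right, y up, looking along -z (the intrinsics and any distortion apply to the point x, -y, -z); pixel columns grow to the right and rows downward; lengths in m; the calibration is good to about 2 mm. A picture is of the moment at which its call begins. There is no depth.
- hand_in(): hands the job in, once; it reports no verdict.
The state is a dict: "time": time; "qpos": joint angles; "qvel": joint speeds; "joint_efforts": joint torques, N m; "tool_pos": TCP position; "tool_rot": TCP orientation; "contact_force": force on the tool from outside, world axes, zero at the start; "torque": the same for the moment, N m; "opening": finger opening in m.
Only numpy, scipy, OpenCV 4.12 (cv2) and the standard library are available. Lean on these libraries where they do the work, as an engineer would, in place of code of your own. Each camera call takes 0.05 s, during which the arm holds its last target.

## Task

The top of the little glass salt shaker is stuck. Stand the shaker upright on the base of the worktop clamp, between its two jaws, then turn the clamp's crank clockwise (seen from above) until the jaw has pushed the shaker onto the sprung pad and holds it firmly, and let go.

Things in the scene. Friction and masses are not known exactly. Their poses are not given: they have to be found in the camera images.
- shaker_mid (a point): Small round glass salt shaker with a grey domed, pierced top, 44 mm in diameter at the foot, narrowing to about 34 mm at the top, 90 mm tall, 0.1 kg, loose, standing upright among two taller, 108 mm spice jars with flat coloured lids. The point is its centre, 45 mm above its underside; z is its own axis, up.
- clamp_pocket (a point): Aluminium worktop clamp, fixed, base plate 110 x 325 x 12 mm. The point is the middle of the pocket where the shaker is to stand, on the base plate's top face, 12 mm above the worktop. Axes: z up; y along the jaws' travel, from moving jaw to sprung pad; x across. Jaws are 84 mm wide, their tops 41 mm above this point. The pad's face is at y = +37 mm; it gives up to 8 mm, 2 N per mm.
- clamp_jaw (a joint): How far the moving jaw has slid towards the sprung pad, in m: 10 mm per rad of crank. At 0 its face is at y = -37 mm of clamp_pocket, 74 mm from the pad. Closing, it pushes the shaker along the base onto the pad, reached at about 0.030 (crank 3.0 rad); beyond that the pad is squeezed.
- crank_knob (a point): Upright round black knob at the end of the crank's arm, 20 mm in diameter, 40 mm tall, spinning freely on the arm. The point is at its mid height, 129 mm above the worktop, 55 mm from the crank's axis. The direction of its axes other than z has no meaning.
- crank (a joint): Turn of the crank in rad, growing clockwise from above, 0 (jaws open) to a stop at 3.8; stays where it is left. Turning takes about 4 N at the knob, 7 N at most. Its upright axis is at x = 0, y = -168 mm in clamp_pocket's frame, on a 60 x 60 mm housing. At 0 its arm points 0.5 rad anticlockwise of clamp_pocket's x axis; at q, 0.5 - q.

How it is judged:
On the way:
1. the shaker stands upright on the clamp's base between the open jaws (z of shaker_mid in the frame of clamp_pocket between 0.04 and 0.05 m and horizontal distance between shaker_mid and clamp_pocket below 0.035 m and angle between shaker_mid's own z axis and vertical below 0.17 rad), for 0.2 s.
At the end, for the whole second after the job is handed in: The shaker stands on the clamp's base, upright within 10 degrees and within 30 mm of the middle of the jaws sideways, pushed onto the sprung pad, with the crank turned past 3.1 rad so that the jaws grip it (value of joint crank above 3.1 rad and z of shaker_mid in the frame of clamp_pocket between 0.04 and 0.052 m and x of shaker_mid in the frame of clamp_pocket between -0.03 and 0.03 m and y of shaker_mid in the frame of clamp_pocket between 0.008 and 0.028 m and angle between shaker_mid's own z axis and vertical below 0.17 rad); the robot touches nothing.
It also fails if it takes over 54 s, if anything falls off the work surface, if the arm or the gripper's body presses on something with over 40 N, if the wrist force passes 120 N, or if a joint passes its speed limit or range.

## Working session

There is one attempt and no reset: what is moved stays moved. The work goes in short steps, Python scripts to look and compute and a tool call to move; the robot and the scene stay as the last step left them, time stands still between calls to the robot, and variables do not carry over. Pictures are saved under pics/ and viewed, and the job is handed in when it is done.

Besides the shell and the picture viewer there is one more tool, called in YAML: its name, and indented under it one key for each argument. send_rows: Moves the arm, as the interface text tells. Its arguments: {"type":"object","properties":{"motion":{"type":"array"},"gripper":{"type":"number"},"grip_force":{"type":"number"}},"required":["motion"]}

```bash
mkdir -p pics
cat > h.py <<'E'
import numpy as np, cv2
from cell import sensors, read_camera, hand_in
def snap(n,tag):
    c=read_camera(n); cv2.imwrite(f'pics/{tag}.png',c['frame'][:,:,::-1]); 
    np.savez(f'pics/{tag}.npz',**c); return c
def ld(tag): return dict(np.load(f'pics/{tag}.npz',allow_pickle=True))
def ray(c,u,v):
    E=np.array(c['extrinsics']); R=E[:3,:3]; t=E[:3,3]
    d=R.T@np.array([(u-c['cx'])/c['fx'],-(v-c['cy'])/c['fy'],-1.]); return -R.T@t,d
def onz(c,u,v,z):
    o,d=ray(c,u,v); return o+d*(z-o[2])/d[2]
def proj(c,p):
    E=np.array(c['extrinsics']); q=E[:3,:3]@np.array(p)+E[:3,3]
    return c['cx']+c['fx']*q[0]/-q[2], c['cy']+c['fy']*q[1]/q[2]
E
python3 - <<'E'
from h import *
for n in('scene','top','wrist'):
    c=snap(n,n+'0'); print(n,c.keys(),c['fx'],c['cx'],c['cy'],ray(c,320,240))
print(sensors.observe())
E
```

```text
scene dict_keys(['frame', 'fx', 'fy', 'cx', 'cy', 'extrinsics']) 516.3988691648221 317.6855059831113 235.5532907594327 (array([ 0.74730991, -0.41046989,  0.88262681]), array([-0.2080004 ,  0.50959153, -0.83495302]))
top dict_keys(['frame', 'fx', 'fy', 'cx', 'cy', 'extrinsics']) 534.0244073205114 323.91345382455063 226.05616317133152 (array([0.37641589, 0.05127971, 1.10246516]), array([ 0.12966697,  0.02594904, -0.99158893]))
wrist dict_keys(['frame', 'fx', 'fy', 'cx', 'cy', 'extrinsics']) 349.7747771717323 319.774174927601 241.19268178465597 (array([ 0.24604934, -0.46846622,  0.38443279]), array([-0.24341567, -0.08877785, -0.96585679]))
{'time': 0.15, 'qpos': array([-1.36799613e+00,  3.42520956e-01,  1.52476292e+00,  2.50784954e-05,
        1.27539166e+00, -1.45989769e-01]), 'qvel': array([-0.00078843, -0.00198107, -0.00287262, -0.00075899, -0.00021171,
       -0.0005839 ]), 'joint_efforts': array([ 2.08445905e-03, -4.31468296e+01, -2.44353658e+01,  7.16153998e-02,
        5.37563651e-02, -7.54071357e-05]), 'tool_pos': array([ 0.17940435, -0.49311969,  0.25123836]), 'tool_rot': array([-1.57186420e+00,  1.81257806e-04, -2.79281010e+00]), 'contact_force': array([ 0.04351283, -0.17927422, -0.39692238]), 'torque': array([-0.01486385, -0.01803897,  0.00486277]), 'opening': 0.09207480744908633}
```

View pics/scene0.png

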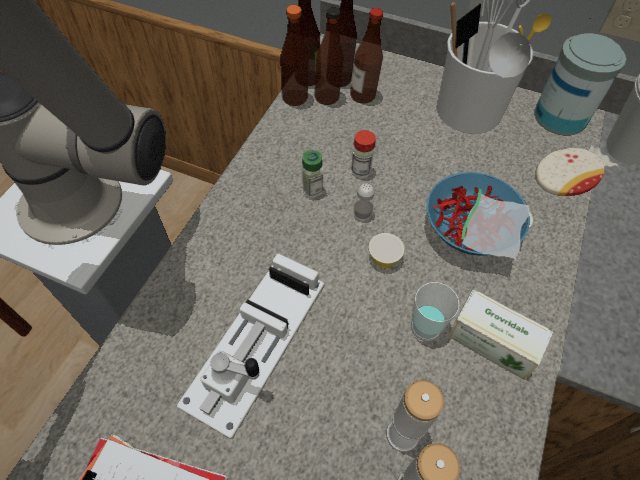

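View pics/top0.png

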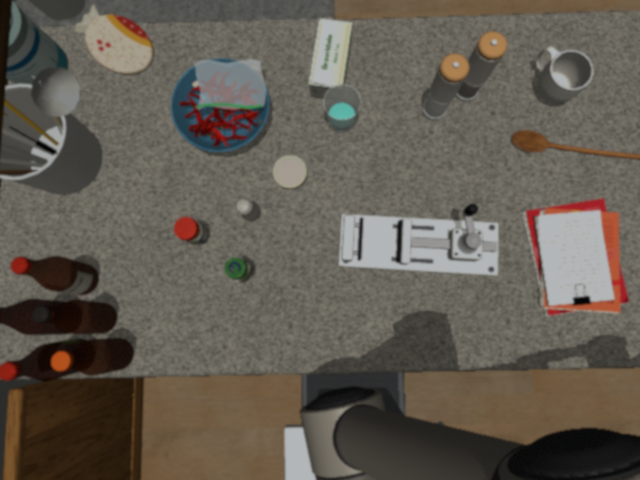

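View pics/wrist0.png

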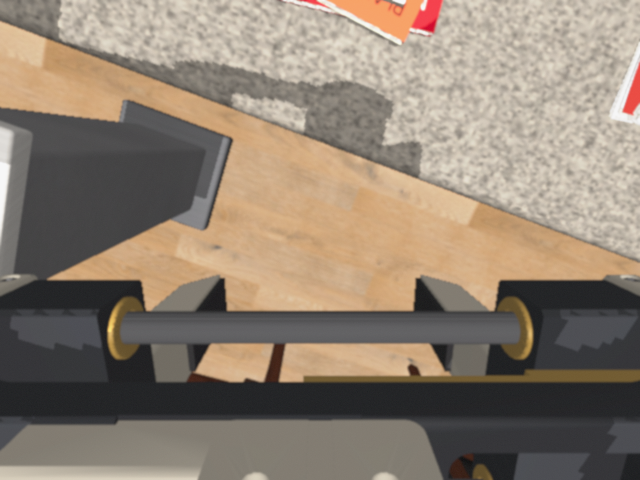

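The scene picture shows the shaker at about (364,200) between the red jar (363,155) and the green jar (313,175). The clamp plate spans (180,400)–(325,280), with the knob at (252,368). In the top view the shaker's top is at (245,207), the plate runs x 340–498 and y 214–274, and the knob is at (471,210).

Run:
```python
from h import *
a=cv2.imread('pics/top0.png'); b=cv2.imread('pics/scene0.png')
cv2.imwrite('pics/c1.png',cv2.resize(a[200:285,330:510],None,fx=4.4,fy=4.4,interpolation=cv2.INTER_CUBIC))
cv2.imwrite('pics/c2.png',cv2.resize(a[190:290,165:285],None,fx=6,fy=6,interpolation=cv2.INTER_CUBIC))
cv2.imwrite('pics/c3.png',cv2.resize(b[120:230,290:400],None,fx=5,fy=5,interpolation=cv2.INTER_CUBIC))
c=ld('top0')
# plate: bright low-sat mask
hsv=cv2.cvtColor(a,cv2.COLOR_BGR2HSV); m=((hsv[...,2]>165)&(hsv[...,1]<40)).astype(np.uint8); m[:205]=0;m[285:]=0;m[:,:330]=0;m[:,510:]=0
m=cv2.morphologyEx(m,cv2.MORPH_CLOSE,np.ones((9,9)))
cs,_=cv2.findContours(m,0,1); k=max(cs,key=cv2.contourArea); r=cv2.minAreaRect(k); print(r)
for p in cv2.boxPoints(r): print(p,onz(c,*p,0.012))
```

```text
((419.30194091796875, 243.96810913085938), (156.59835815429688, 50.92840576171875), 3.4336304664611816)
[339.61823 264.69708] [0.46717726 0.04078182 0.012     ]
[342.66846 213.8601 ] [0.57247938 0.03168963 0.012     ]
[498.98566 223.23914] [ 0.5446883 -0.2886351  0.012    ]
[495.93542 274.0761 ] [ 0.44073318 -0.27498245  0.012     ]
```

View pics/c1.png

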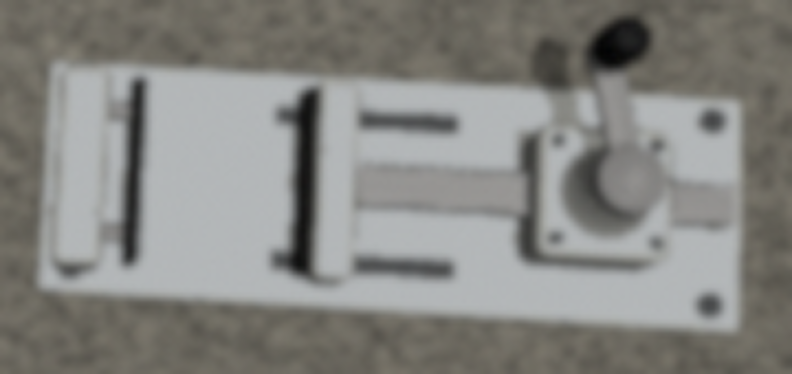

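View pics/c2.png

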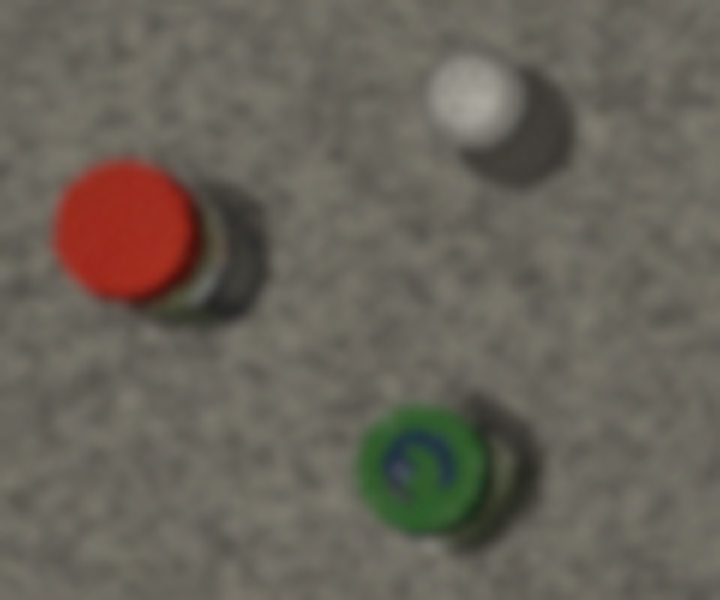

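View pics/c3.png

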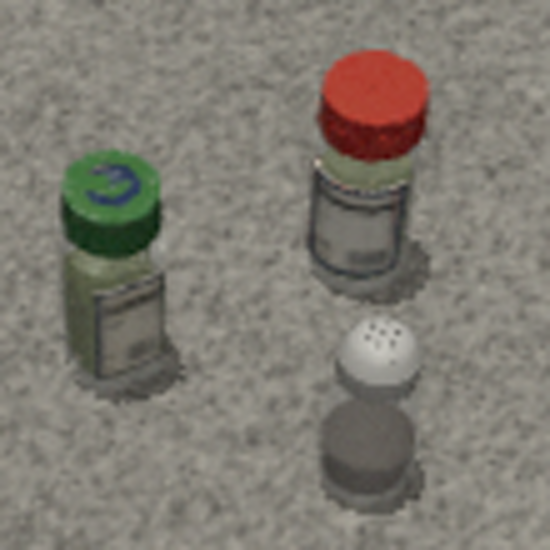

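Run:
```python
from h import *
c=ld('top0'); s=ld('scene0'); f=lambda x,y:(330+x/4.4,200+y/4.4)
P=[onz(c,*f(*q),0.012) for q in[(52,62),(741,100),(738,330),(38,288)]]
print(np.round(P,4)); 
for i in range(4): print(np.linalg.norm(P[i]-P[(i+1)%4]))
Cc=np.mean(P,0); ax=(P[0]+P[3]-P[1]-P[2]); ax/=np.linalg.norm(ax); print('centre',Cc,'yaxis',ax,np.arctan2(ax[1],ax[0]))
hub=onz(c,*f(628,180),0.108); print('hub',hub,(hub-Cc)@ax)
for n,q,z in[('padface',(134,170),0.053),('jawface',(308,180),0.053),('jawtopL',(318,185),.053)]:
    p=onz(c,*f(*q),z); print(n,p,(p-Cc)@ax)
print('knob',onz(c,*f(632,36),.149), onz(c,*f(620,43),.149))
print('shaker',onz(c,244.5,206.7,.08)); print('sh scene',onz(s,365.6,191.6,.08))
print('red',onz(c,186.2,228.3,.108),'green',onz(c,235.7,268.3,.108))
print('red s',onz(s,290+375/5,120+90/5,.108),'green s',onz(s,290+110/5,120+187/5,.108))
```

```text
[[ 0.572   0.0335  0.012 ]
 [ 0.5458 -0.2875  0.012 ]
 [ 0.4388 -0.2785  0.012 ]
 [ 0.4657  0.0428  0.012 ]]
0.3220719677809475
0.10738089617746405
0.32240085305645305
0.10677342151073281
centre [ 0.50557073 -0.12242398  0.012     ] yaxis [0.08246641 0.99659384 0.        ] 1.4882361619021955
hub [ 0.49775233 -0.20765897  0.108     ] -0.08558942726124247
padface [ 0.51440545 -0.0013958   0.053     ] 0.12134450094167044
jawface [ 0.5079624  -0.07922642  0.053     ] 0.04324765309278215
jawtopL [ 0.50559372 -0.0835999   0.053     ] 0.03869373186099711
knob [ 0.55220261 -0.20246501  0.149     ] [ 0.5494105  -0.19738214  0.149     ]
shaker [0.57939258 0.22437287 0.08      ]
sh scene [0.58470036 0.22178791 0.08      ]
red [0.53502814 0.33039661 0.108     ] green [0.45701908 0.23597149 0.108     ]
red s [0.53947781 0.33233308 0.108     ] green s [0.46087972 0.23849047 0.108     ]
```

```bash
cat >> h.py <<'E'
from scipy.spatial.transform import Rotation as Ro
def goal(p,b=None):
    "shift+twist from present pose to world TCP p with tool z bearing b (deg)"
    o=sensors.observe(); R=Ro.from_euler('xyz',o['tool_rot']).as_matrix()
    d=R.T@(np.array(p)-o['tool_pos']); cb=np.degrees(np.arctan2(R[1,2],R[0,2]))
    tw=0 if b is None else -((b-cb+180)%360-180)
    print('at',o['tool_pos'].round(4),'bearing',cb.round(1),'shift',d.round(4),'twist',round(tw,2),'dist',np.linalg.norm(d).round(3),'t',o['time'],'F',o['contact_force'].round(1),'open',o['opening'].round(4))
E
python3 -c "
from h import *
goal([.581,.223,.25],33)"
```

```text
Traceback (most recent call last):
  File "h.py", line 21, in goal
    print('at',o['tool_pos'].round(4),'bearing',cb.round(1),'shift',d.round(4),'twist',round(tw,2),'dist',np.linalg.norm(d).round(3),'t',o['time'],'F',o['contact_force'].round(1),'open',o['opening'].round(4))
                                                                                                                                                                                          ^^^^^^^^^^^^^^^^^^
AttributeError: 'float' object has no attribute 'round'
```

```bash
sed -i "s/o\['opening'\].round(4)/round(o['opening'],4)/" h.py
python3 -c "
from h import *
goal([.581,.223,.25],33)"
```

```text
at [ 0.1794 -0.4931  0.2512] bearing -70.0 shift [-0.6222  0.0019 -0.5358] twist -103.02 dist 0.821 t 0.15 F [ 0.  -0.2 -0.4] open 0.0921
```

send_rows:
  motion:
    - [[-0.31, 0, -0.268, -52], [-0.31, 0, -0.268, -52], [-0.31, 0, -0.268, -52], [-0.31, 0, -0.268, -52], [-0.31, 0, -0.268, -52], [-0.31, 0, -0.268, -52], [-0.31, 0, -0.268, -52], [-0.31, 0, -0.268, -52]]
  gripper: 1.0

```text
time: 0.95
tool_pos: [0.3747, -0.1421, 0.2517]
tool_rot: [-1.571, 0.001, -1.885]
contact_force: [1.6, -0.3, -0.9]
opening: 0.0921
```

```bash
python3 -c "
from h import *
goal([.581,.223,.25],33)"
```

```text
at [ 0.3747 -0.1421  0.2517] bearing -18.0 shift [-0.411   0.002   0.0833] twist -51.01 dist 0.419 t 0.95 F [ 1.6 -0.3 -0.9] open 0.0921
```

send_rows:
  motion:
    - [[-0.41, 0, 0.083, -51], [-0.41, 0, 0.083, -51], [-0.41, 0, 0.083, -51], [-0.41, 0, 0.083, -51], [-0.41, 0, 0.083, -51], [-0.41, 0, 0.083, -51], [-0.41, 0, 0.083, -51], [-0.41, 0, 0.083, -51]]

```text
time: 1.75
tool_pos: [0.571, 0.2066, 0.2517]
tool_rot: [-1.571, 0.001, -0.995]
contact_force: [1.5, -1.5, 1.3]
opening: 0.0917
```

send_rows:
  motion:
    - [[-0.02, 0, 0.0, 0], [-0.02, 0, 0, 0], [-0.02, 0, 0, 0]]

```text
time: 2.05
tool_pos: [0.5598, 0.2233, 0.2513]
tool_rot: [-1.572, 0.001, -0.993]
contact_force: [0.6, -0.3, -0.0]
opening: 0.0918
```

```bash
python3 -c "
from h import *
snap('wrist','w1')
goal([.581,.223,.25],33)"
```

```text
at [0.5601 0.2226 0.2516] bearing 33.0 shift [0.0111 0.0016 0.0178] twist 0.01 dist 0.021 t 2.1 F [-0.9 -0.5 -0.2] open 0.0916
```

View pics/w1.png

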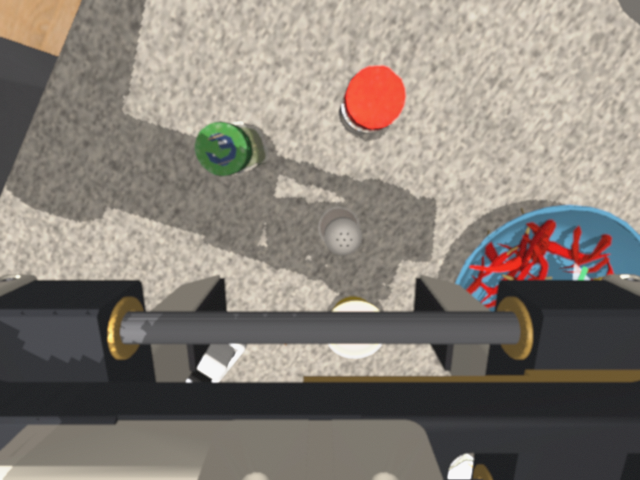

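The wrist view shows the shaker's dome at about (343,236), the green lid at (223,148) and the red lid at (375,97).

Run:
```python
from h import *
c=ld('w1'); a=cv2.imread('pics/w1.png')
cv2.imwrite('pics/w1c.png',cv2.resize(a[190:280,290:390],None,fx=6,fy=6,interpolation=cv2.INTER_CUBIC))
for z in(.075,.08,.085): print(onz(c,343,236,z))
print('gr',onz(c,223,148,.108),'red',onz(c,375,97,.108),'o',ray(c,320,240)[0])
```

```text
[0.58267388 0.22799448 0.075     ]
[0.58169182 0.22888364 0.08      ]
[0.58070977 0.22977281 0.085     ]
gr [0.46044266 0.24120465 0.108     ] red [0.53662533 0.33426672 0.108     ] o [0.52186728 0.28304924 0.38458743]
```

View pics/w1c.png

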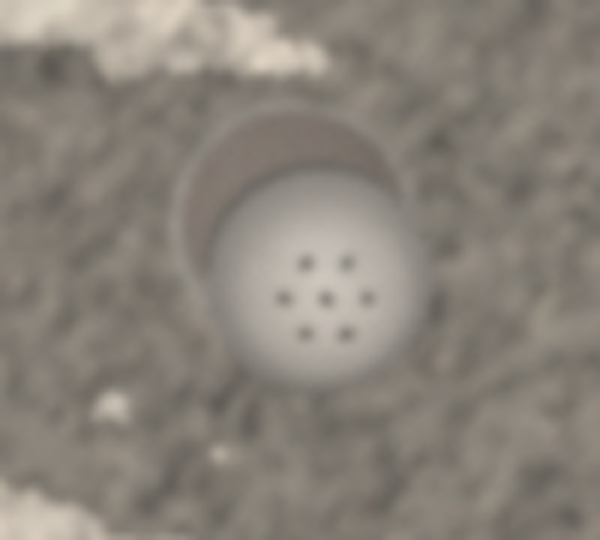

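Run:
```python
from h import *
c=ld('w1')
print(onz(c,344.3,239.8,.09),onz(c,338.7,227,.003))
goal([.581,.2265,.06],33)
```

```text
[0.58259527 0.22845025 0.09      ] [0.5869615  0.22116271 0.003     ]
at [0.5601 0.2226 0.2516] bearing 33.0 shift [0.0082 0.1916 0.0198] twist 0.01 dist 0.193 t 2.1 F [-0.9 -0.5 -0.2] open 0.0916
```

Run:
```python
from h import *
goal([.5835,.2245,.058],33)
```

```text
at [0.5601 0.2226 0.2516] bearing 33.0 shift [0.0113 0.1936 0.0208] twist 0.01 dist 0.195 t 2.1 F [-0.9 -0.5 -0.2] open 0.0916
```

send_rows:
  motion:
    - [[0.011, 0.02, 0.021, 0], [0.011, 0.06, 0.021, 0], [0.011, 0.1, 0.021, 0], [0.011, 0.13, 0.021, 0], [0.011, 0.16, 0.021, 0], [0.011, 0.18, 0.021, 0], [0.011, 0.1936, 0.021, 0], [0.011, 0.1936, 0.021, 0]]

```text
time: 2.9
tool_pos: [0.5829, 0.2235, 0.0566]
tool_rot: [-1.574, 0.001, -0.996]
contact_force: [0.1, 0.6, -0.5]
opening: 0.0917
```

```bash
python3 -c "
from h import *
snap('wrist','w2');snap('scene','s2')
goal([.5835,.2245,.058],33)"
```

```text
at [0.5843 0.2243 0.059 ] bearing 33.0 shift [-0.0006  0.001  -0.0006] twist -0.04 dist 0.001 t 3.0 F [-0.1  0.6 -0.3] open 0.0918
```

View pics/w2.png

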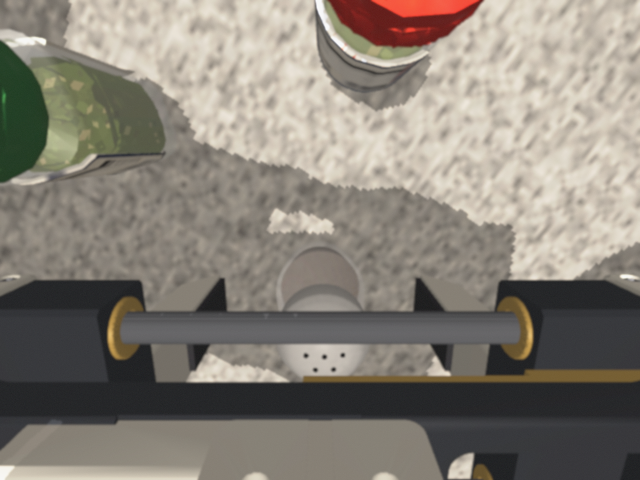

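View pics/s2.png

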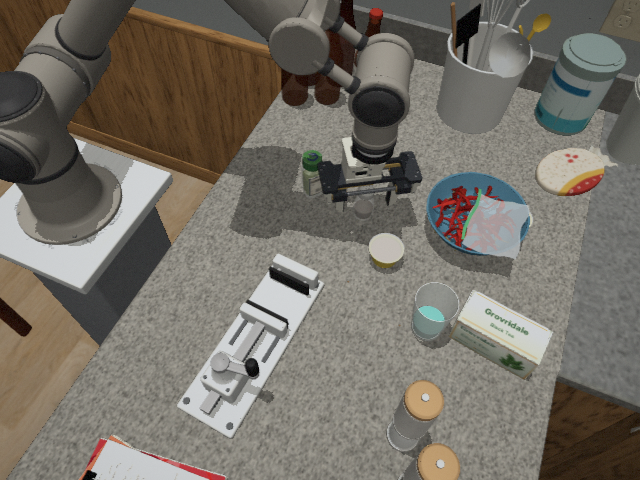

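The shaker is centred between the fingers at column 320, with the far edge of its foot at row 247. I'll check the fore-aft offset before closing.

```bash
python3 -c "
from h import *
c=ld('w2'); o=sensors.observe(); R=Ro.from_euler('xyz',o['tool_rot']).as_matrix(); p=o['tool_pos']
for e in (-.003,0,.003):
  q=p+R[:,0]*e
  print([np.round(proj(c,[q[0],q[1],z]),1) for z in(.002,.065,.09)])
  # far edge of foot
  f=[proj(c,[q[0]+.022*np.cos(t),q[1]+.022*np.sin(t),.002]) for t in np.linspace(0,6.28,90)]; print(np.min(f,0),np.max(f,0))
print(R[:,0])
"
```

```text
[array([321.7, 269.5]), array([322. , 323.7]), array([322.2, 361.2])]
[283.0946582  231.95624483] [360.39455607 304.95193655]
[array([321.7, 274.5]), array([322. , 330.5]), array([322.2, 369.2])]
[283.23800998 237.20979173] [360.23350235 309.63208149]
[array([321.7, 279.4]), array([322. , 337.2]), array([322.2, 377. ])]
[283.3802378  242.42097235] [360.07371276 314.27659152]
[ 5.44027265e-01 -8.39067526e-01  1.48468826e-04]
```

send_rows:
  motion:
    - [[0, 0, 0, 0], [0, 0, 0, 0], [0, 0, 0, 0], [0, 0, 0, 0], [0, 0, 0, 0], [0, 0, 0, 0], [0, 0, 0, 0], [0, 0, 0, 0]]
  gripper: 0.0
  grip_force: 20

```text
time: 3.8
tool_pos: [0.5841, 0.2242, 0.0589]
tool_rot: [-1.571, -0.0, -0.995]
contact_force: [-1.5, -1.8, 0.9]
opening: 0.0395
```

```bash
python3 -c "
from h import *
snap('wrist','w3')
goal([.5835,.2245,.2],33)"
```

```text
at [0.5841 0.2242 0.0589] bearing 33.0 shift [-0.0005 -0.1411 -0.0003] twist -0.04 dist 0.141 t 3.85 F [-1.  -1.1  0.6] open 0.04
```

View pics/w3.png

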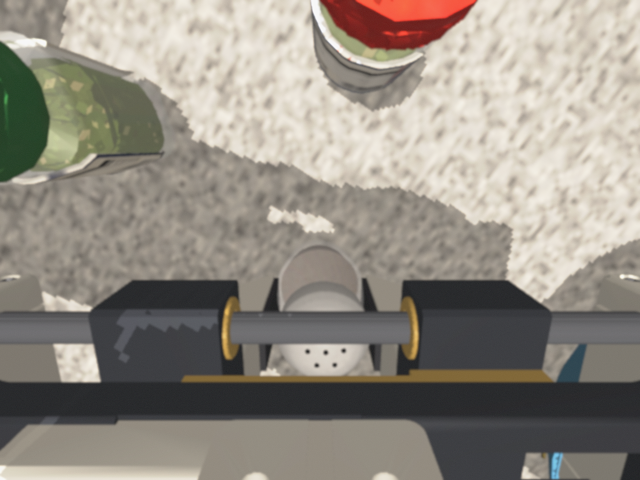

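send_rows:
  motion:
    - [[0, -0.02, 0, 0], [0, -0.05, 0, 0], [0, -0.085, 0, 0], [0, -0.12, 0, 0], [0, -0.12, 0, 0]]

```text
time: 4.35
tool_pos: [0.5865, 0.225, 0.1844]
tool_rot: [-1.561, -0.003, -0.996]
contact_force: [-0.2, 0.9, -0.1]
opening: 0.0397
```

```bash
python3 -c "
from h import *
goal([.5123,-.0407,.18],-4.7)"
```

```text
at [0.5865 0.225  0.1844] bearing 33.0 shift [ 0.1825  0.0029 -0.2069] twist 37.66 dist 0.276 t 4.35 F [-0.2  0.9 -0.1] open 0.0397
```

send_rows:
  motion:
    - [[0.03, 0, -0.034, 6], [0.06, 0, -0.068, 13], [0.09, 0.001, -0.102, 20], [0.12, 0.002, -0.136, 27], [0.15, 0.002, -0.17, 34], [0.17, 0.003, -0.195, 37.7], [0.1825, 0.003, -0.207, 37.7], [0.1825, 0.003, -0.207, 37.7]]

```text
time: 5.15
tool_pos: [0.5114, -0.0428, 0.1791]
tool_rot: [-1.562, 0.003, -1.657]
contact_force: [0.7, 0.9, -1.2]
opening: 0.0397
```

send_rows:
  motion:
    - [[0, 0, 0, 0], [0, 0, 0, 0]]

```text
time: 5.35
tool_pos: [0.5113, -0.0421, 0.1785]
tool_rot: [-1.563, 0.004, -1.656]
contact_force: [-0.2, -0.2, -0.9]
opening: 0.0397
```

```bash
python3 -c "
from h import *
snap('wrist','w4');snap('scene','s4');snap('top','t4')
goal([.5123,-.0407,.072],-4.7); print(sensors.observe()['tool_rot'])"
```

```text
at [ 0.5115 -0.0419  0.1789] bearing -4.8 shift [-0.0009  0.1069 -0.0002] twist -0.14 dist 0.107 t 5.5 F [-0.3 -0.5 -0.7] open 0.0399
[-1.56261447  0.00345499 -1.65525195]
```

View pics/w4.png

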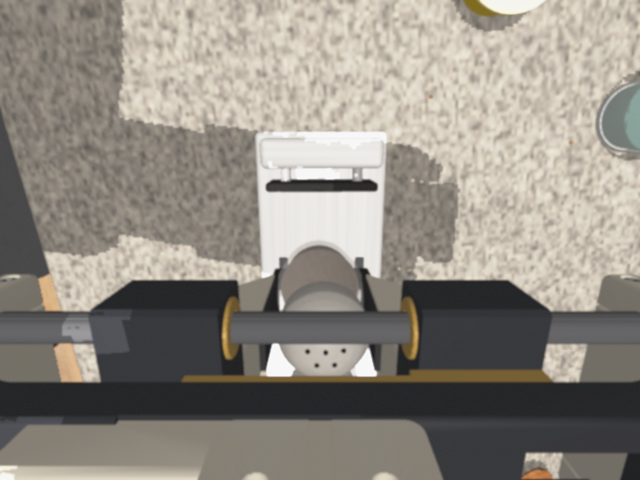

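View pics/s4.png

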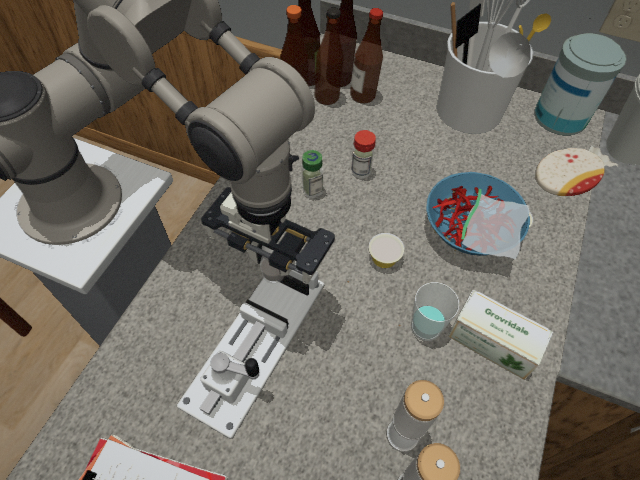

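The wrist view shows the plate end at columns 258–386, row 132. The pad's top face edge is at row 190, columns 266–377, and the shaker is centred at column 320.

```bash
python3 -c "
from h import *
c=ld('w4')
a=onz(c,266,190,.053);b=onz(c,377,190,.053);print('pad',a,b,(a+b)/2,np.linalg.norm(a-b))
print('plate end',onz(c,258,132,.012),onz(c,386,132,.012))
ax=np.array([.0825,.9966,0]); print('pocket',(a+b)/2-.037*ax)
print(sensors.observe()['qpos'].round(3))
s=ld('s4')
print([onz(s,*q,.012) for q in((180,402),(229,431),(324,289))])
"
```

```text
pad [0.47658137 0.00124806 0.053     ] [ 0.55820924 -0.00573258  0.053     ] [ 0.5173953  -0.00224226  0.053     ] 0.08192581057824733
plate end [0.46958947 0.0444692  0.012     ] [0.57414348 0.03565664 0.012     ]
pocket [ 0.5143428  -0.03911646  0.053     ]
[-0.234  0.389  1.671  0.005  1.074 -0.152]
[array([ 0.44495655, -0.2699554 ,  0.012     ]), array([ 0.54217457, -0.27813507,  0.012     ]), array([0.58148322, 0.02161979, 0.012     ])]
```

send_rows:
  motion:
    - [[-0.001, 0.02, 0.002, 0], [-0.001, 0.045, 0.002, 0], [-0.001, 0.065, 0.002, 0], [-0.001, 0.082, 0.002, 0], [-0.001, 0.095, 0.002, 0], [-0.001, 0.103, 0.002, 0], [-0.001, 0.106, 0.002, 0], [-0.001, 0.107, 0.002, 0]]

```text
time: 6.3
tool_pos: [0.5147, -0.0405, 0.0719]
tool_rot: [-1.562, 0.003, -1.655]
contact_force: [1.0, 0.0, -1.6]
opening: 0.0399
```

send_rows:
  motion:
    - [[0, 0, 0, 0], [0, 0, 0, 0], [0, 0, 0, 0]]

```text
time: 6.6
tool_pos: [0.515, -0.0406, 0.0724]
tool_rot: [-1.561, 0.003, -1.655]
contact_force: [0.1, 1.2, -1.2]
opening: 0.0399
```

```bash
python3 -c "
from h import *
snap('wrist','w5')
goal([.5135,-.040,.071],-4.7); print(sensors.observe()['tool_rot'])"
```

```text
at [ 0.5149 -0.0406  0.0724] bearing -4.8 shift [-0.0005  0.0013 -0.0015] twist -0.11 dist 0.002 t 6.65 F [ 0.2 -0.2 -1. ] open 0.0397
[-1.56167213  0.00334293 -1.65479834]
```

View pics/w5.png

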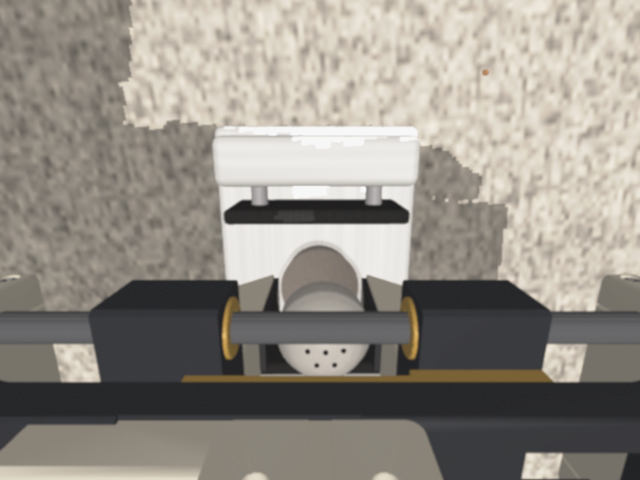

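Foot clears the pad, centred in x. I'll press down the last millimetre or so and look for contact.

send_rows:
  motion:
    - [[0, 0.001, -0.001, 0], [0, 0.0015, -0.001, 0], [0, 0.0015, -0.001, 0]]

```text
time: 6.95
tool_pos: [0.5139, -0.0405, 0.0708]
tool_rot: [-1.562, 0.003, -1.655]
contact_force: [0.5, -0.3, -1.3]
opening: 0.0396
```

send_rows:
  motion:
    - [[0, 0.0005, 0, 0], [0, 0.001, 0, 0], [0, 0.0015, 0, 0], [0, 0.0015, 0, 0]]

```text
time: 7.35
tool_pos: [0.514, -0.0405, 0.0706]
tool_rot: [-1.561, 0.003, -1.655]
contact_force: [-3.4, 0.8, 12.6]
opening: 0.0397
```

Contact: 12.6 N upward. I'll open the gripper.

send_rows:
  motion:
    - [[0, -0.001, 0, 0], [0, -0.001, 0, 0], [0, -0.001, 0, 0], [0, -0.001, 0, 0], [0, -0.001, 0, 0], [0, -0.001, 0, 0], [0, -0.001, 0, 0]]
  gripper: 1.0

```text
time: 8.05
tool_pos: [0.514, -0.0405, 0.0715]
tool_rot: [-1.561, 0.003, -1.655]
contact_force: [-0.5, 0.8, -0.0]
opening: 0.0897
```

send_rows:
  motion:
    - [[0, -0.02, 0, 0], [0, -0.05, 0, 0], [0, -0.09, 0, 0], [0, -0.13, 0, 0], [0, -0.17, 0, 0], [0, -0.19, 0, 0], [0, -0.19, 0, 0]]

```text
time: 8.75
tool_pos: [0.5134, -0.0413, 0.2648]
tool_rot: [-1.554, 0.002, -1.655]
contact_force: [-0.0, 0.3, -0.2]
opening: 0.0919
```

```bash
python3 -c "
from h import *
snap('wrist','w6');snap('scene','s6')
goal([.5505,-.197,.2],-4.7); print(sensors.observe()['tool_rot'])"
```

```text
at [ 0.5118 -0.0409  0.2611] bearing -4.8 shift [0.1525 0.0611 0.051 ] twist -0.11 dist 0.172 t 8.85 F [-0.   0.7 -1.3] open 0.0919
[-1.56126591  0.00320917 -1.65475442]
```

View pics/w6.png

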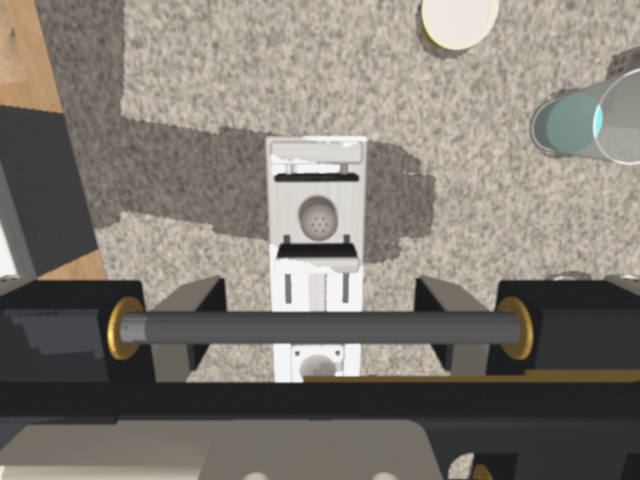

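View pics/s6.png

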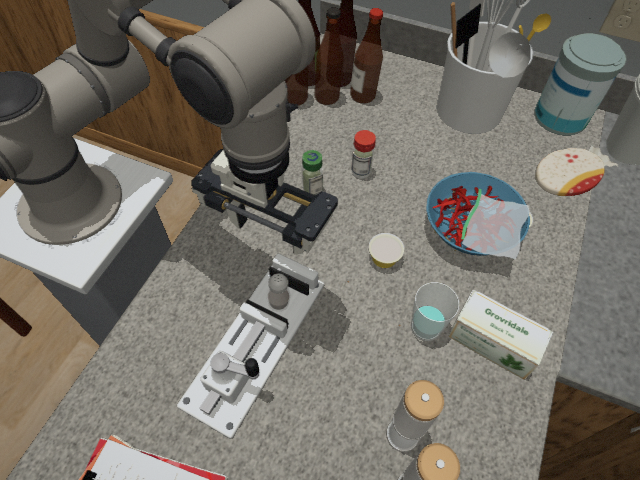

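```bash
python3 -c "
from h import *
c=ld('top0')
print(onz(c,467.5,212.5,.109),onz(c,474.3,208,.149))
w=ld('w6'); f=onz(w,318,217,.09); print('shaker top?',f, onz(w,319.5,222,.09))
goal([.53,-.27,.26],-4.7)"
```

```text
[ 0.55162473 -0.20111011  0.109     ] [ 0.55250549 -0.20367784  0.149     ]
shaker top? [ 0.51594361 -0.03142018  0.09      ] [ 0.51690261 -0.03609448  0.09      ]
at [ 0.5118 -0.0409  0.2611] bearing -4.8 shift [0.2267 0.0007 0.0373] twist -0.11 dist 0.23 t 8.85 F [-0.   0.7 -1.3] open 0.0919
```

send_rows:
  motion:
    - [[0.04, 0, 0.006, 0], [0.08, 0, 0.013, 0], [0.12, 0, 0.02, 0], [0.16, 0, 0.027, 0], [0.2, 0, 0.033, 0], [0.22, 0, 0.037, 0], [0.2267, 0, 0.037, 0], [0.2267, 0, 0.037, 0]]

```text
time: 9.65
tool_pos: [0.529, -0.27, 0.2589]
tool_rot: [-1.564, 0.005, -1.656]
contact_force: [0.8, 0.4, 0.6]
opening: 0.0919
```

```bash
python3 -c "
from h import *
snap('wrist','w7');snap('top','t7')
goal([.53,-.27,.26],-4.7)"
```

```text
at [ 0.5294 -0.2687  0.26  ] bearing -4.8 shift [ 0.0013 -0.      0.0007] twist -0.07 dist 0.001 t 9.75 F [ 0.1  0.1 -0.1] open 0.0918
```

View pics/w7.png

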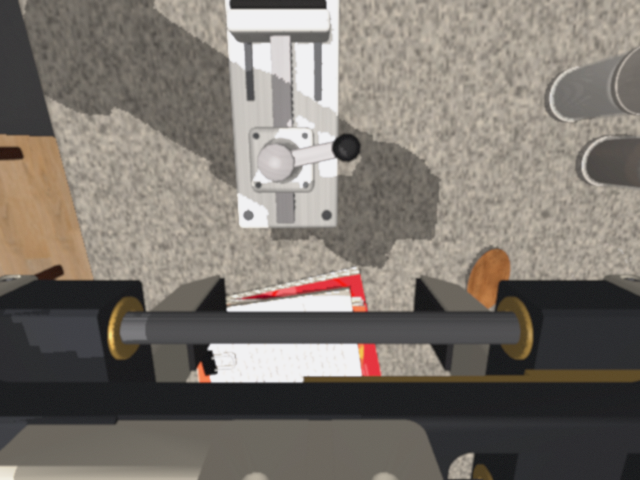

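The wrist view shows the knob at (347,147) and the crank hub at (277,162).

```bash
python3 -c "
from h import *
c=ld('w7'); a=cv2.imread('pics/w7.png')
g=a.max(2); m=(g<60).astype(np.uint8); m[:120]=0;m[175:]=0;m[:,:325]=0;m[:,370:]=0
k=max(cv2.findContours(m,0,1)[0],key=cv2.contourArea); print(cv2.minEnclosingCircle(k),cv2.contourArea(k))
u=cv2.minEnclosingCircle(k)[0]
for z in(.149,.14,.129): print(z,onz(c,*u,z))
print('hub',onz(c,277,161,.115), 'housing')
for q in((250,129),(311,127),(315,188),(254,191)): print(onz(c,*q,.09))
cv2.imwrite('pics/w7c.png',cv2.resize(a[100:240,220:380],None,fx=5,fy=5-.8,interpolation=cv2.INTER_CUBIC))
"
```

```text
((346.0779724121094, 146.95870971679688), 13.539319038391113) 529.5
0.149 [ 0.55379649 -0.20087706  0.149     ]
0.14 [ 0.55451159 -0.20092104  0.14      ]
0.129 [ 0.55538559 -0.20097478  0.129     ]
hub [ 0.50255556 -0.20700551  0.115     ] housing
[ 0.48051725 -0.1802404   0.09      ]
[ 0.53071731 -0.18289239  0.09      ]
[ 0.52961363 -0.2329422   0.09      ]
[ 0.47704515 -0.23103583  0.09      ]
```

View pics/w7c.png

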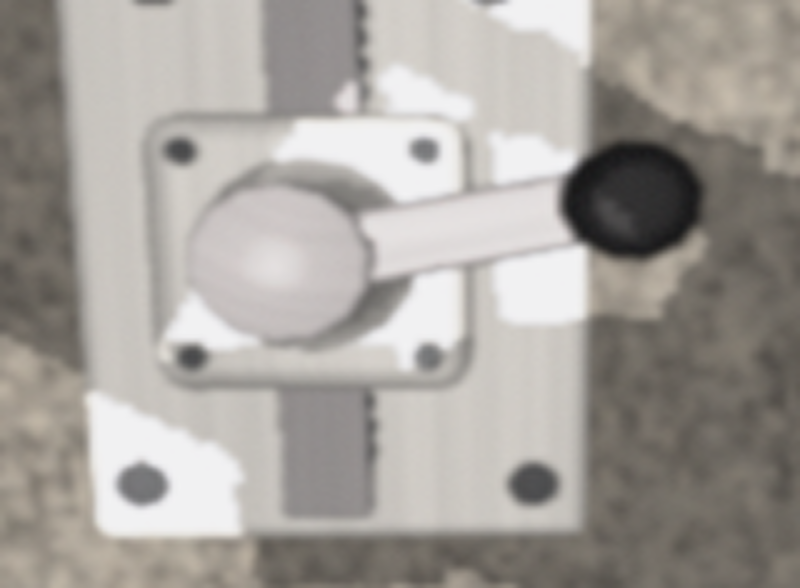

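```bash
python3 -c "
from h import *
goal([.5535,-.201,.20],-84)"
```

```text
at [ 0.5294 -0.2687  0.26  ] bearing -4.8 shift [-0.0692  0.0604  0.0179] twist 79.23 dist 0.094 t 9.75 F [ 0.1  0.1 -0.1] open 0.0918
```

send_rows:
  motion:
    - [[-0.01, 0, 0.002, 8], [-0.02, 0.0, 0.005, 16], [-0.03, 0.01, 0.008, 24], [-0.04, 0.02, 0.01, 32], [-0.05, 0.03, 0.012, 40], [-0.06, 0.04, 0.015, 48], [-0.069, 0.05, 0.018, 56], [-0.069, 0.06, 0.018, 64]]
  gripper: 0.5

```text
time: 10.55
tool_pos: [0.5539, -0.1982, 0.2003]
tool_rot: [-1.572, 0.01, -2.774]
contact_force: [-0.3, -0.7, -0.8]
opening: 0.0458
```

send_rows:
  motion:
    - [[0, 0, 0, 8], [0, 0, 0, 15], [0, 0, 0, 15], [0, 0, 0, 15]]

```text
time: 10.95
tool_pos: [0.5539, -0.1971, 0.2005]
tool_rot: [-1.574, 0.009, -3.031]
contact_force: [-0.2, 0.5, -0.2]
opening: 0.0461
```

```bash
python3 -c "
from h import *
snap('wrist','w8'); snap('scene','s8')
goal([.5535,-.201,.142],-84);print(sensors.observe()['tool_rot'])"
```

```text
at [ 0.5539 -0.1976  0.2004] bearing -83.7 shift [0.0013 0.0584 0.0035] twist 0.26 dist 0.059 t 11.05 F [-1.   0.  -0.5] open 0.046
[-1.57427389  0.00916923 -3.0322885 ]
```

View pics/w8.png

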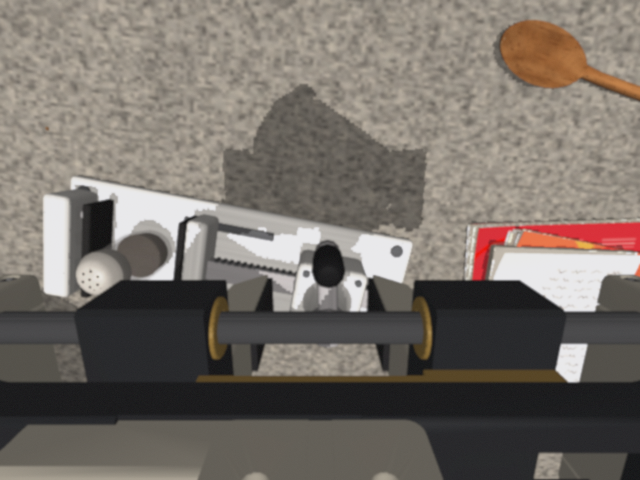

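View pics/s8.png

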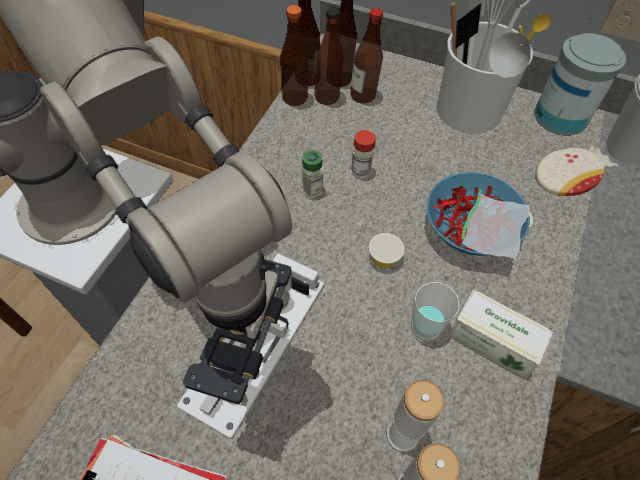

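The knob is at column 328, rows 243–288, nearly midway between the fingers, which are at 262 and 378.

```bash
python3 -c "
from h import *
c=ld('w8')
print(onz(c,328,276,.149),onz(c,328,257,.109))
print(proj(c,[.5535,-.201,.149]),proj(c,[.5535,-.201,.109]))
"
```

```text
[ 0.55526498 -0.20099102  0.149     ] [ 0.55410383 -0.20192956  0.109     ]
(np.float64(327.6482865697445), np.float64(278.93162423968306)) (np.float64(326.5261869524456), np.float64(257.70224515494))
```

send_rows:
  motion:
    - [[0, 0.01, 0.0035, 0], [0, 0.025, 0.0035, 0], [0, 0.04, 0.0035, 0], [0, 0.052, 0.0035, 0], [0, 0.058, 0.0035, 0], [0, 0.058, 0.0035, 0]]

```text
time: 11.65
tool_pos: [0.5544, -0.2007, 0.1413]
tool_rot: [-1.575, 0.008, -3.032]
contact_force: [0.2, 0.1, 0.3]
opening: 0.0458
```

send_rows:
  motion:
    - [[0, 0, 0, 0], [0, 0, 0, 0], [0, 0, 0, 0], [0, 0, 0, 0], [0, 0, 0, 0], [0, 0, 0, 0]]
  gripper: 0.0
  grip_force: 12

```text
time: 12.25
tool_pos: [0.5546, -0.2011, 0.1418]
tool_rot: [-1.574, 0.008, -3.032]
contact_force: [-0.3, -0.9, 2.0]
opening: 0.0196
```

```bash
cat >> h.py <<'E'
def arc(C,r,th0,steps,dz=0.0):
    "arc shifts in tool frame: world angles th0-steps about C"
    o=sensors.observe(); R=Ro.from_euler('xyz',o['tool_rot']).as_matrix(); p=o['tool_pos']
    print('at',p.round(4),'F',o['contact_force'].round(1),'open',round(o['opening'],4),'t',o['time'],'ang',np.arctan2(p[1]-C[1],p[0]-C[0]).round(3),'r',np.hypot(*(p[:2]-C)).round(4))
    for s in steps:
        q=np.array([C[0]+r*np.cos(th0-s),C[1]+r*np.sin(th0-s),p[2]+dz]); print((R.T@(q-p)).round(4).tolist(),(th0-s))
E
python3 -c "
from h import *
snap('wrist','w9')
arc(np.array([.4998,-.2074]),.055,.115,np.arange(1,9)*.08)"
```

```text
at [ 0.5547 -0.2011  0.1418] F [-0.2 -1.6  2.1] open 0.0197 t 12.3 ang 0.115 r 0.0552
[0.0004, -0.0, 0.0044] 0.035
[0.0009, -0.0, 0.0088] -0.045
[0.0017, -0.0001, 0.0131] -0.12499999999999999
[0.0029, -0.0001, 0.0173] -0.20500000000000002
[0.0045, -0.0001, 0.0214] -0.28500000000000003
[0.0063, -0.0001, 0.0254] -0.365
[0.0085, -0.0002, 0.0293] -0.44500000000000006
[0.0109, -0.0002, 0.0329] -0.525
```

View pics/w9.png

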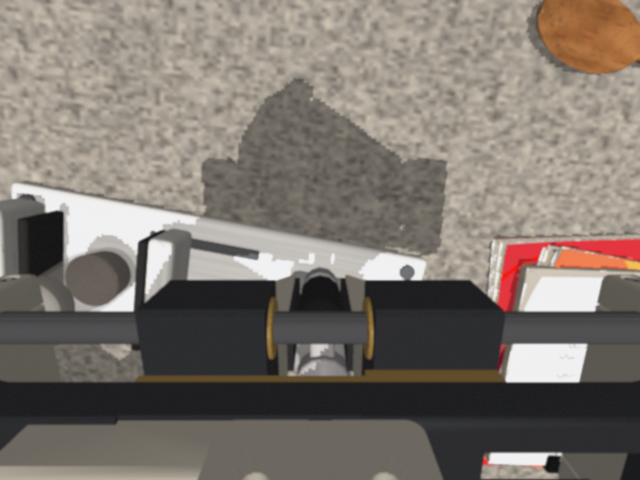

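The knob is gripped (19.7 mm). First arc segment.

send_rows:
  motion:
    - [[0.0004, 0, 0.0044, 0], [0.0009, 0, 0.0088, 0], [0.0017, 0, 0.0131, 0], [0.0029, 0, 0.0173, 0], [0.0045, 0, 0.0214, 0], [0.0063, 0, 0.0254, 0], [0.0085, 0, 0.0293, 0], [0.0109, 0, 0.0329, 0]]

```text
time: 13.1
tool_pos: [0.5478, -0.2358, 0.1418]
tool_rot: [-1.573, 0.01, -3.032]
contact_force: [4.3, 1.6, 1.8]
opening: 0.0199
```

```bash
python3 -c "
from h import *
arc(np.array([.4998,-.2074]),.055,-.525,np.arange(1,9)*.08)"
```

```text
at [ 0.5478 -0.2358  0.1418] F [4.3 1.6 1.8] open 0.0199 t 13.1 ang -0.534 r 0.0558
[0.0031, -0.0, 0.0026] -0.605
[0.0061, -0.0001, 0.0058] -0.685
[0.0093, -0.0001, 0.0088] -0.765
[0.0128, -0.0002, 0.0114] -0.845
[0.0165, -0.0002, 0.0138] -0.925
[0.0204, -0.0002, 0.0159] -1.005
[0.0244, -0.0003, 0.0177] -1.085
[0.0286, -0.0003, 0.0192] -1.165
```

send_rows:
  motion:
    - [[0.0031, 0, 0.0026, 0], [0.0061, 0, 0.0058, 0], [0.0093, 0, 0.0088, 0], [0.0128, 0, 0.0114, 0], [0.0165, 0, 0.0138, 0], [0.0204, 0, 0.0159, 0], [0.0244, 0, 0.0177, 0], [0.0286, 0, 0.0192, 0]]
  grip_force: 30

```text
time: 13.9
tool_pos: [0.5216, -0.2591, 0.1418]
tool_rot: [-1.572, 0.011, -3.033]
contact_force: [4.5, 0.6, 1.1]
opening: 0.0191
```

```bash
python3 -c "
from h import *
snap('scene','s10');snap('wrist','w10')
arc(np.array([.4998,-.2074]),.055,-1.165,np.arange(1,9)*.08)"
```

```text
at [ 0.5211 -0.2593  0.1418] F [ 1.7 -4.1  2.2] open 0.0189 t 14.0 ang -1.181 r 0.0561
[0.0037, -0.0, -0.0002] -1.245
[0.008, -0.0001, 0.0006] -1.325
[0.0124, -0.0001, 0.001] -1.405
[0.0168, -0.0002, 0.0011] -1.485
[0.0212, -0.0002, 0.0008] -1.565
[0.0256, -0.0003, 0.0002] -1.645
[0.0298, -0.0003, -0.0008] -1.725
[0.034, -0.0003, -0.0021] -1.8050000000000002
```

View pics/w10.png

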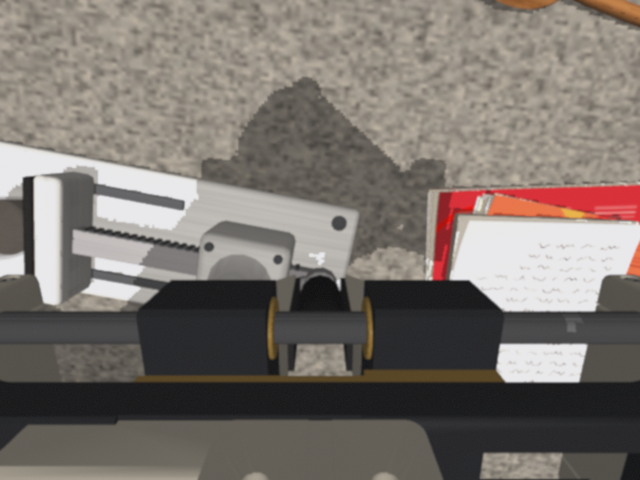

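The knob is still held, and the jaw face (column 25) is now close to the shaker at the left edge. Continuing.

send_rows:
  motion:
    - [[0.0037, 0, 0.0004, 0], [0.008, 0, 0.0012, 0], [0.0124, 0, 0.0016, 0], [0.0168, 0, 0.0017, 0], [0.0212, 0, 0.0014, 0], [0.0256, 0, 0.0008, 0], [0.0298, 0, -0.0003, 0], [0.034, 0, -0.0016, 0]]

```text
time: 14.8
tool_pos: [0.4868, -0.2619, 0.1418]
tool_rot: [-1.57, 0.01, -3.033]
contact_force: [4.4, -3.3, 3.3]
opening: 0.019
```

```bash
python3 -c "
from h import *
arc(np.array([.4998,-.2074]),.055,-1.805,np.arange(1,9)*.08)"
```

```text
at [ 0.4868 -0.2619  0.1418] F [ 4.4 -3.3  3.3] open 0.019 t 14.8 ang -1.805 r 0.056
[0.0038, -0.0, -0.0026] -1.885
[0.0077, -0.0001, -0.0045] -1.9649999999999999
[0.0115, -0.0001, -0.0068] -2.045
[0.015, -0.0002, -0.0094] -2.125
[0.0184, -0.0002, -0.0122] -2.205
[0.0215, -0.0002, -0.0153] -2.285
[0.0244, -0.0003, -0.0187] -2.365
[0.027, -0.0003, -0.0222] -2.445
```

send_rows:
  motion:
    - [[0.0041, 0, -0.0018, 0], [0.0081, 0, -0.0037, 0], [0.012, 0, -0.006, 0], [0.0155, 0, -0.0086, 0], [0.019, 0, -0.0114, 0], [0.0221, 0, -0.0146, 0], [0.025, 0, -0.0181, 0], [0.0276, 0, -0.0216, 0]]

```text
time: 15.6
tool_pos: [0.4571, -0.2431, 0.1417]
tool_rot: [-1.57, 0.011, -3.033]
contact_force: [6.6, -0.1, 4.6]
opening: 0.0189
```

```bash
python3 -c "
from h import *
snap('scene','s11')
arc(np.array([.4998,-.2074]),.0555,-2.445,np.arange(1,9)*.07)"
```

```text
at [ 0.4567 -0.2425  0.1416] F [4.5 0.1 4.8] open 0.0191 t 15.65 ang -2.458 r 0.0556
[0.0015, -0.0, -0.0028] -2.5149999999999997
[0.0033, -0.0, -0.0062] -2.585
[0.0049, -0.0, -0.0098] -2.655
[0.0062, -0.0001, -0.0134] -2.7249999999999996
[0.0072, -0.0001, -0.0172] -2.795
[0.008, -0.0001, -0.021] -2.8649999999999998
[0.0085, -0.0001, -0.0248] -2.935
[0.0088, -0.0001, -0.0287] -3.005
```

View pics/s11.png

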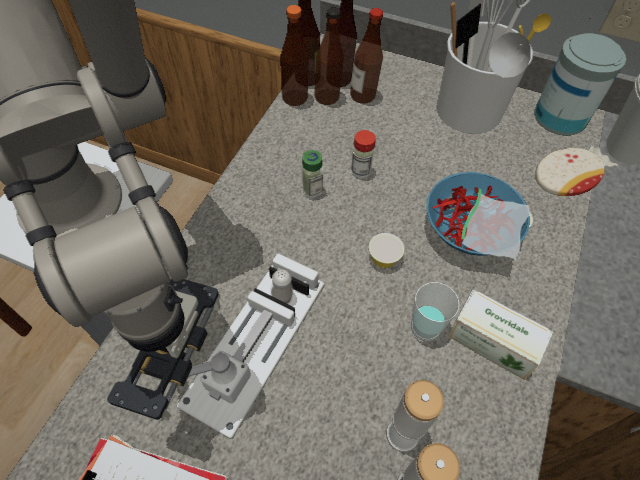

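The shaker at (282,285) is upright and nearly on the pad at (290,280). Last segment.

send_rows:
  motion:
    - [[0.0017, 0, -0.0028, 0], [0.0035, 0, -0.0062, 0], [0.0051, 0, -0.0098, 0], [0.0064, 0, -0.0134, 0], [0.0074, 0, -0.0172, 0], [0.0082, 0, -0.021, 0], [0.0087, 0, -0.0248, 0], [0.009, 0, -0.0287, 0]]

```text
time: 16.45
tool_pos: [0.4453, -0.2155, 0.1417]
tool_rot: [-1.569, 0.012, -3.033]
contact_force: [7.6, -3.9, 1.5]
opening: 0.0188
```

```bash
python3 -c "
from h import *
snap('scene','s12')
arc(np.array([.4998,-.2074]),.0555,-3.005,[0.,0.05])"
```

```text
at [ 0.4452 -0.215   0.1417] F [ 6.7 -2.8  1.4] open 0.019 t 16.5 ang -3.003 r 0.0551
[0.0004, -0.0, -0.0001] -3.005
[0.0004, -0.0, -0.0028] -3.0549999999999997
```

View pics/s12.png

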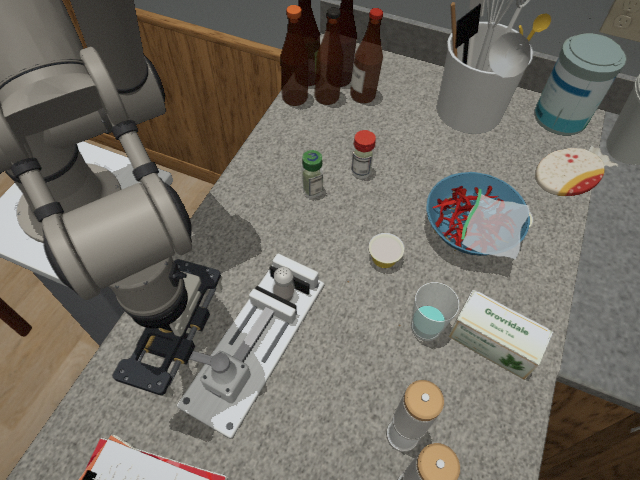

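The crank is at about 3.4 rad. Releasing and lifting clear.

send_rows:
  motion:
    - [[0, 0, 0, 0], [0, 0, 0, 0], [0, 0, 0, 0], [0, 0, 0, 0], [0, 0, 0, 0]]
  gripper: 0.5

```text
time: 17.0
tool_pos: [0.4448, -0.2148, 0.1414]
tool_rot: [-1.57, 0.011, -3.033]
contact_force: [0.6, 0.0, -1.8]
opening: 0.0455
```

send_rows:
  motion:
    - [[0, -0.015, 0, 0], [0, -0.04, 0, 0], [0, -0.08, 0, 0], [0, -0.12, 0, 0], [0, -0.14, 0, 0], [0, -0.14, 0, 0]]

```text
time: 17.6
tool_pos: [0.4442, -0.2156, 0.2845]
tool_rot: [-1.566, 0.016, -3.033]
contact_force: [-0.5, 0.8, -0.4]
opening: 0.0457
```

```bash
python3 -c "
from h import *
goal([.40,-.34,.28],-70)
snap('scene','s13');snap('top','t13');c=snap('wrist','w13')"
```

```text
at [ 0.4442 -0.2156  0.2845] bearing -83.8 shift [0.0576 0.0042 0.1188] twist -13.76 dist 0.132 t 17.6 F [-0.5  0.8 -0.4] open 0.0457
```

View pics/t13.png

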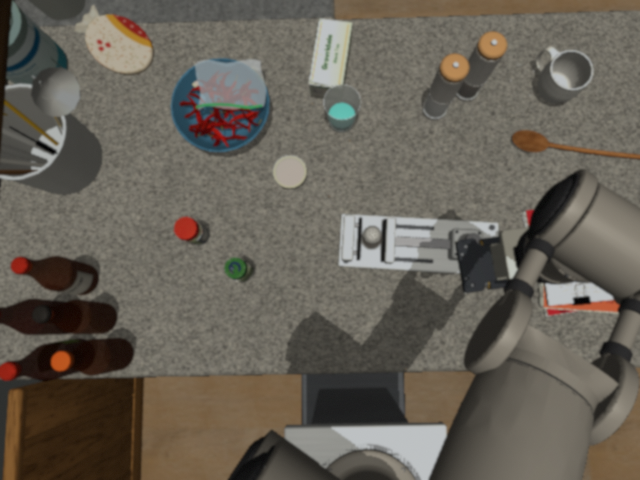

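View pics/w13.png

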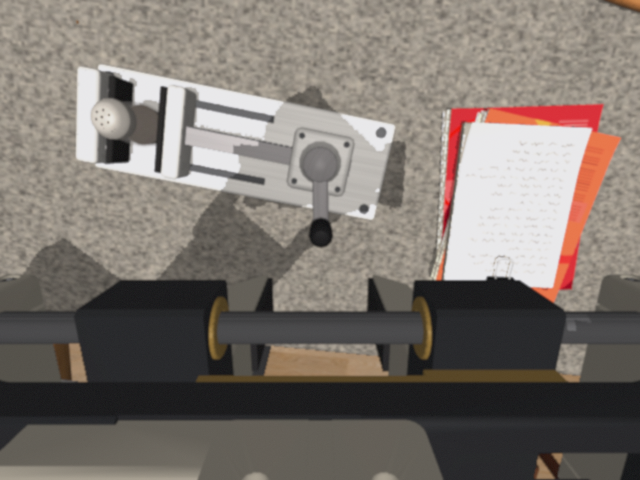

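The gripper is clear. The wrist view shows the knob at (320,233), the hub at (319,162), the shaker's dome at (112,119), the pad at (118,120) and the jaw face at (160,130). I'll check the numbers.

```bash
python3 -c "
from h import *
c=ld('w13');a=cv2.imread('pics/w13.png'); yaw=-.0826
k=onz(c,320,233,.147);h=onz(c,319,162,.115);d=k-h
for ax in (h,np.array([.4998,-.2074,0])):
  d=k-ax; print('knob',k,'axis',ax,'q',(.5+yaw-np.arctan2(d[1],d[0]))%6.283)
t=onz(c,104,118,.09); print('shaker',t)
X=np.array([np.cos(yaw),np.sin(yaw)]);Y=np.array([-np.sin(yaw),np.cos(yaw)]);P=np.array([.5135,-.04])
print('clamp xy',(t[:2]-P)@X,(t[:2]-P)@Y)
T=ld('t13');t=onz(T,372.5,236.5,.085);print('top',t,(t[:2]-P)@X,(t[:2]-P)@Y)
b=cv2.imread('pics/t13.png');z=cv2.imread('pics/s13.png')
A=cv2.resize(a[50:220,60:400],(800,400),interpolation=2);B=cv2.resize(b[205:285,330:430],(400,200*8//5//1),interpolation=2)[:200]
cv2.imwrite('pics/x1.png',A);cv2.imwrite('pics/x2.png',np.hstack([cv2.resize(b[205:285,330:430],(400,320),interpolation=2),cv2.resize(z[250:330,240:340],(400,320),interpolation=2)]))
"
```

```text
knob [ 0.44926195 -0.21388356  0.147     ] axis [ 0.50234442 -0.2072366   0.115     ] q 3.434421566604793
knob [ 0.44926195 -0.21388356  0.147     ] axis [ 0.4998 -0.2074  0.    ] q 3.4313990019680896
shaker [ 0.51834612 -0.01536732  0.09      ]
clamp xy 0.002797254025713038 0.024948530115228025
top [ 0.51376296 -0.02300607  0.085     ] -0.00114003654454885 0.016957683691606273
```

View pics/x1.png

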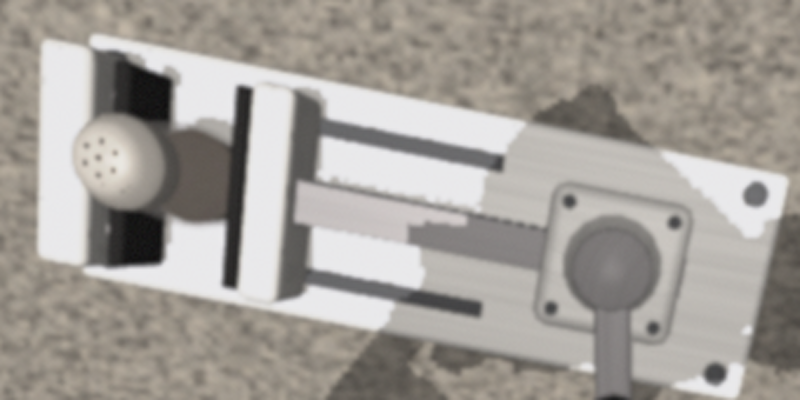

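View pics/x2.png

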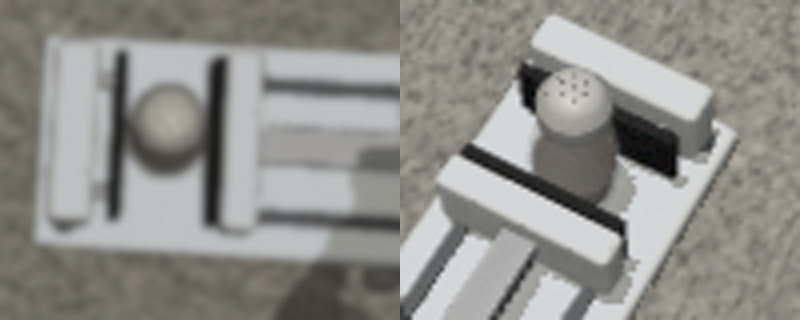

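```bash
python3 -c "
from h import *
o=sensors.observe(); print(o['time'],o['contact_force'],abs(o['qvel']).max()); print(hand_in())"
```

```text
17.75 [-0.26935911 -0.15966906 -0.19263417] 0.012583088517297192
the job is handed in; nothing more can be done
None
```

I stood the shaker between the clamp's open jaws, turned the crank clockwise by its knob, let go, lifted clear and handed the job in at 17.75 s. No verdict came back.

- **Crank:** the last images put it at about 3.43 rad, past the 3.1 needed. By the images it had started at about 0.3 rad rather than 0.
- **Shaker:** it stands upright against the pad with the jaw closed on it, about 0–3 mm off centre sideways. The top camera puts it at y = 17 mm, and the wrist camera, viewing it obliquely, at 25 mm. Those two disagree by 8 mm, but both lie within the allowed 8–28 mm.
- **Forces:** the highest reading I saw was about 13 N, when setting the shaker down. At the end the gripper was well above everything, with no contact force.

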